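Pin the sediment-core carrier in its dock

ROBOT

A 6-joint arm with a two-finger parallel gripper is mounted at the origin on the work surface. World frame = base frame: x ahead of the robot, y to its left, z up, the work surface at z = 0. Lengths are in m, angles in degrees, forces in N, time in s.
With the tool pointing down it reaches from about 0.4 to 0.825 m from the base axis. Payload 7 kg.
Tool frame: the origin (TCP) lies on the centre line of the jaws, within the pads' length; the fingertips stand r.tip_reach ahead of it and the grasp point (between the pads) is the TCP (r.tip_reach is the distance from the TCP to the fingertips, in m); z points along the fingers, y is the line along which they close (so a half turn about z gives the same grasp; the last joint's range is limited). The gripper opens to 88 mm and grips with 3 to 60 N. Pads are 19 mm wide; open, the fingers measure 130 mm over their backs; the gripper's body (78 mm by 193 mm) begins 47 mm behind the grasp point.
Start: joints at [89.616, 20.546, 0.682, 0, -70.136, -16.507], TCP at [0.196, 0.646, 0.246] pointing down, gripper open.
Joint ranges: [-176.03, 176.03], [-82.01, 121.73], [-58.28, 71.71], [-173.87, 95.51], [-174.79, -0.11], [-173.66, 173.66]. Speed limits (degrees/s): [136.94, 136.94, 172.46, 180, 180, 180].

INTERFACE

Orientations are given as [roll, pitch, yaw] about the fixed x, y, z axes, in that order (R = Rz(yaw) Ry(pitch) Rx(roll)).
In Python, from plant import sensors, cams, r gives the robot as it stands.
- The arm moves only by the tool drive_tool, never from a script. Its argument "rows" is a list of rows, each an object of numbers: "fingers": the gripper's target within -1 to 1 (fully open at 1, half-way at 0, shut at -1); "x", "y", "z": the shift along the tool's x, y, z in m; "spin": the turn about the tool's z in rad. A call has 1 to 10 rows; each row is the pose to reach, as a shift and turn from the pose commanded when the call began, along the tool's axes at that moment; what a row does not reach only later rows make up. A row lasts 1/8 s, in which the tool goes at most 62.5 mm and 10.7 degrees, less where a joint would pass 70% of its speed; a pose out of reach is approached as far as the arm can. A call with a gripper value outside its range is refused whole. The fingers move at their own pace and stop on an object; "newtons" is the grip in N (left out, the last holds). Time passes only in rows, so rows that repeat a pose let the fingers close. It gives the time, the measured TCP pose, the force, the opening and the grip force at its end, in the units of the state.
- sensors.get_state(): the state, without advancing time (a new reading comes with each control period).
- cams.capture(name): name is "scene" or "top" or "wrist"; returns a dict with "pixels" (400x640x3 uint8, red, green, blue), "intrinsics" (3x3 intrinsics, pixels), "eye" and "orientation" of the camera in the world; the wrist camera has in their place "T_tool_cam" (4x4, takes a point from camera to tool coordinates, whose origin is the TCP and whose axes are the flange's). Camera axes: x right, y up, looking along -z (the intrinsics and any distortion apply to the point x, -y, -z); pixel columns grow to the right and rows downward; lengths in m; the calibration is good to about 2 mm. A picture is of the moment at which its call begins: read the wrist's pose just before it. There is no depth.
- r.close_job(): hands the job in; it is judged then, once.
The state is a dict: "time_s": time; "joints": joint angles; "qd": joint speeds; "joint_torque": joint torques, N m; "tcp_pos": TCP position; "eef_rot": TCP orientation; "contact_force": force on the tool from outside, world axes, zero at the start; "moment": the same for the moment, N m; "gripper_width": finger opening in m; "gripper_force": force on a finger pad.
Only numpy, scipy, OpenCV 4.12 (cv2) and the standard library are available. Lean on these libraries where they do the work, as an engineer would, in place of code of your own. Each camera call takes 0.05 s, during which the arm holds its last target. There are 200 camera calls.

TASK

One of the two sediment-core carriers on the dock is not yet pinned. Take the squeeze-handled ball-lock pin (the one with two flat side tabs) out of the orange rack, keep its tabs squeezed while you slide it straight down through the aligned holes of that carrier's fork until its flange sits on the funnel, then let go so that its balls spring out and lock it there.

Things in the scene. Friction and masses are not known exactly. Their poses are not given: they have to be found in the camera images.
- pin_grip (a point): Handle centre of the ball-lock pin, hanging upright in the 85 mm high orange rack beside a tee-bar pin and a round-knob pin (75 mm apart). z up. Dark steel tabs, 24 wide and 40 high, on its +x and -x sides: 38 mm over both, 30 mm when pinched together. 5 N a side pulls the balls in, a grip of 20 N keeps them in. Handle top 25 mm above. A 42 mm flange's underside lies 29 mm below, its top 25 mm.
- pin_nose (a point): Lower tip of the same pin's steel shank, 99 mm below pin_grip (70 mm below the flange's underside). The shank is 16 mm thick and tapers over its last 8 mm to 8 mm. Two locking balls stand out on its +y and -y sides, 12 mm above the tip: 25 mm across when out, flush when in. Rack holes are 31 mm wide, so the pin lifts straight out. Pin mass about 0.25 kg.
- lock_ball (a joint): Inward travel of the balls, m: 0 = out and locked, tabs released; 0.0045 = drawn in flush, tabs fully squeezed. Tabs and balls move together; springs push them out.
- lock_hole (a point): Mouth centre of the unpinned carrier's steel funnel, 90 mm above the bench, z up, x towards its core tube. 34 mm wide inside, 14 deep, narrowing to 21 mm holes through fork and tongue, ending 48 mm down; balls pass only when in. Home: flange on the rim, pin_grip 29 mm above this point; pin's turn is free. 150 mm along y a pinned station stands 54 mm higher. Tubes stay below the mouth.
There are look-alikes about, which are no part of the job. What is shaped like the part that bears pin_grip but purple or turquoise is not meant.

How it is judged (in metres and radians):
On the way, in this order (a step that is already met when the one before it is completed fails the run):
1. the pin is lifted out of the rack with its tabs squeezed and its balls drawn in (height (world z) of pin_grip above 0.16 m and value of joint lock_ball above 0.003 m), for 0.1 s.
2. the pin is slid through the holes, to within 8 mm of fully home, with its tabs still squeezed (z of pin_grip in the frame of lock_hole below 0.037 m and horizontal distance between pin_grip and lock_hole below 0.012 m and horizontal distance between pin_nose and lock_hole below 0.015 m and value of joint lock_ball above 0.003 m), for 0.1 s.
At the end, for the whole second after the job is handed in: The pin stands upright (within 10 degrees) in the unpinned carrier's hole, handle within 10 mm and nose within 12 mm of its axis, within 5 mm of fully home, with its tabs released and its balls sprung out below the lower lug (joint under 1.2 mm) (z of pin_grip in the frame of lock_hole below 0.034 m and horizontal distance between pin_nose and lock_hole below 0.012 m and horizontal distance between pin_grip and lock_hole below 0.01 m and angle between pin_grip's own z axis and vertical below 0.17 rad and value of joint lock_ball below 0.0012 m); the robot touches nothing.
It also fails if it takes over 42 s, if anything falls off the work surface, if the arm or the gripper's body presses on something with over 40 N, if the wrist force passes 120 N, or if a joint passes its speed limit or range.

## Working session

There is one attempt and no reset: what is moved stays moved. The work goes in short steps, Python scripts to look and compute and a tool call to move; the robot and the scene stay as the last step left them, time stands still between calls to the robot, and variables do not carry over. Pictures are saved under pics/ and viewed, at most 10 in all, crops included, and the job is handed in when it is done.

Besides the shell and the picture viewer there is one more tool, called after "Call:" as a command line: name --argument value ..., lists and objects as JSON in quotes. drive_tool: Moves the arm, as the interface text tells. Its arguments: {"type":"object","properties":{"rows":{"type":"array"},"newtons":{"type":"number"}},"required":["rows"]}

```bash
mkdir -p pics; cat > h.py <<'E'
import numpy as np, cv2
from plant import sensors, cams, r
from scipy.spatial.transform import Rotation as Ro
def grab(n):
    s=sensors.get_state(); c=cams.capture(n); return s,c
def campose(s,c):
    if 'eye' in c:
        o=np.array(c['orientation'],float)
        R=o if o.shape==(3,3) else Ro.from_euler('xyz',o,degrees=True).as_matrix()
        return np.array(c['eye']),R
    T=np.array(c['T_tool_cam']); Rt=Ro.from_euler('xyz',s['eef_rot'],degrees=True).as_matrix()
    return Rt@T[:3,3]+np.array(s['tcp_pos']),Rt@T[:3,:3]
def ray(s,c,u,v):
    K=np.array(c['intrinsics']); e,R=campose(s,c)
    d=R@np.array([(u-K[0,2])/K[0,0],-(v-K[1,2])/K[1,1],-1]); return e,d/np.linalg.norm(d)
def onz(s,c,u,v,z):
    e,d=ray(s,c,u,v); return e+d*(z-e[2])/d[2]
def proj(s,c,p):
    K=np.array(c['intrinsics']); e,R=campose(s,c); q=R.T@(np.array(p)-e)
    return K[0,2]+K[0,0]*q[0]/-q[2], K[1,2]+K[1,1]*q[1]/q[2]
def tri(a,b):
    (e1,d1),(e2,d2)=a,b
    t=np.linalg.lstsq(np.c_[d1,-d2],e2-e1,rcond=None)[0]
    p,q=e1+d1*t[0],e2+d2*t[1]; return (p+q)/2,np.linalg.norm(p-q)
def save(c,f): cv2.imwrite('pics/'+f,c['pixels'][:,:,::-1])
E
python3 - <<'E'
from h import *
import pickle
for n in ['scene','top','wrist']:
    s,c=grab(n); save(c,n+'0.png'); pickle.dump((s,c),open(n+'0.pkl','wb'))
    print({k:(v if k!='pixels' else 0) for k,v in c.items()})
print(s, r.tip_reach)
E
```

```text
{'pixels': 0, 'intrinsics': array([[378.33602376,   0.        , 327.49424478],
       [  0.        , 378.33602376, 198.90841329],
       [  0.        ,   0.        ,   1.        ]]), 'eye': array([0.83668076, 0.17270606, 0.8095283 ]), 'orientation': array([ 30.71667573,   0.57316763, 119.22414188])}
{'pixels': 0, 'intrinsics': array([[432.03255053,   0.        , 326.94130004],
       [  0.        , 432.03255053, 196.41329207],
       [  0.        ,   0.        ,   1.        ]]), 'eye': array([ 0.429957  , -0.00262627,  0.96295688]), 'orientation': array([  4.43288581,  -2.01954762, -89.55062705])}
{'pixels': 0, 'intrinsics': array([[281.74647983,   0.        , 321.47716247],
       [  0.        , 281.74647983, 203.22195522],
       [  0.        ,   0.        ,   1.        ]]), 'T_tool_cam': array([[-4.04388226e-04,  9.58140171e-01,  2.86299231e-01,
         7.67006880e-02],
       [ 9.99999765e-01,  5.45909792e-04, -4.14496294e-04,
         6.41405439e-04],
       [-5.53439103e-04,  2.86298996e-01, -9.58140167e-01,
        -1.39680329e-01],
       [ 0.00000000e+00,  0.00000000e+00,  0.00000000e+00,
         1.00000000e+00]])}
{'time_s': 0.1, 'joints': array([ 8.96155830e+01,  2.05849030e+01,  6.38486325e-01, -1.89476736e-02,
       -7.01344442e+01, -1.65062670e+01]), 'qd': array([ 0.00240567, -0.06510597,  0.18734807,  0.1610228 ,  0.14739157,
        0.13814912]), 'joint_torque': array([-2.30721467e-03, -5.84159195e+01,  2.93751526e+01,  7.01553226e+00,
        1.01396267e-02, -4.86639669e-05]), 'tcp_pos': array([0.19602345, 0.64548015, 0.24473587]), 'eef_rot': array([ 1.79917410e+02, -5.89747723e-03, -1.68971311e+01]), 'contact_force': array([ 0.34398769,  0.31517921, -0.58508607]), 'moment': array([0.00076909, 0.00474201, 0.06531471]), 'gripper_force': 0.0, 'gripper_width': 0.0874320174772132} 0.019
```

View pics/scene0.png

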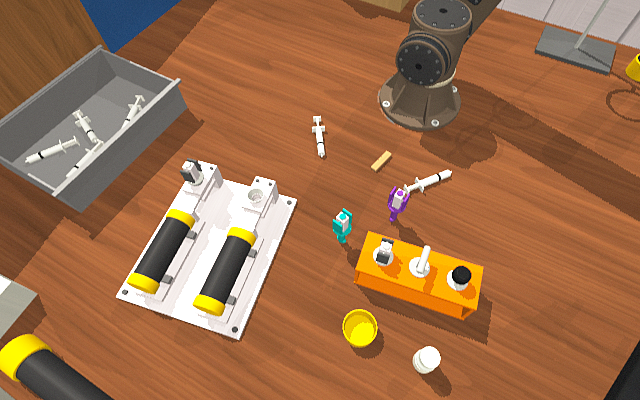

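View pics/top0.png

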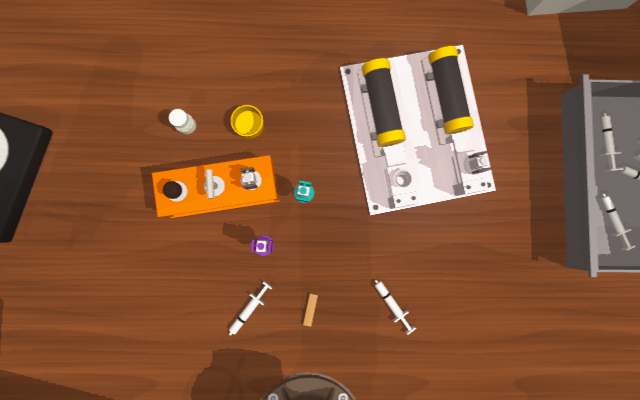

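The scene view shows an orange rack with three pins and a dock with two carriers. These could be taken for the pin I want (scene pixel / top pixel):

| Candidate | Scene | Top |
|---|---|---|
| White handle with dark tabs, in rack | (384,252) | (250,178) |
| Tee-bar pin | (422,262) | (211,184) |
| Round-knob pin | (460,276) | (174,190) |
| Turquoise look-alike | (343,222) | (304,191) |
| Purple look-alike | (397,203) | (262,245) |
| Pin already in the pinned station | (190,172) | (478,162) |

I choose the first one. The open funnel is at scene (255,195), top (402,178). I'll check both in one close crop.

```bash
python3 - <<'E'
import pickle,cv2,numpy as np
S=pickle.load(open('scene0.pkl','rb'))[1]['pixels'];T=pickle.load(open('top0.pkl','rb'))[1]['pixels']
f=lambda im,u,v:cv2.resize(im[v-25:v+25,u-33:u+33],(396,300),interpolation=cv2.INTER_NEAREST)
o=np.vstack([np.hstack([f(S,384,252),f(T,250,178)]),np.hstack([f(S,255,195),f(T,402,178)])])
cv2.imwrite('pics/crop1.png',o[:,:,::-1])
E
```

```text
(no output)
```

View pics/crop1.png

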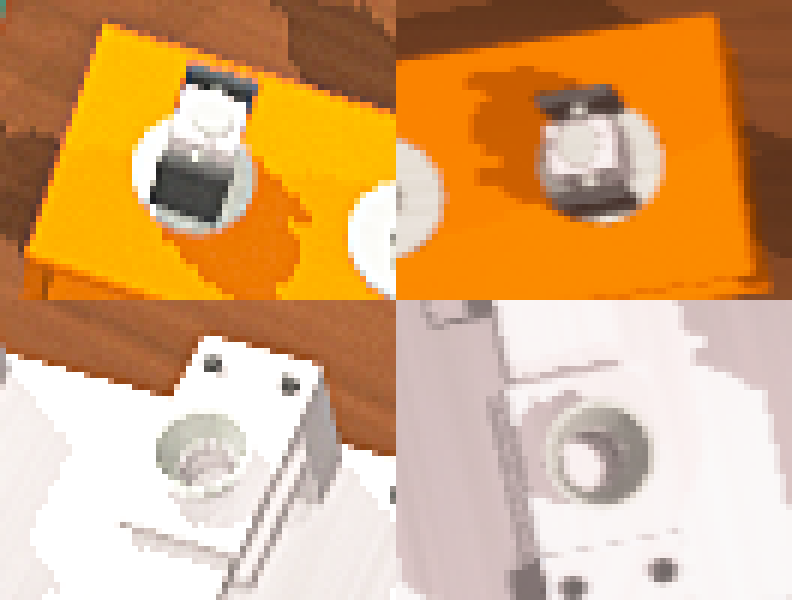

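The crop shows the white handle with dark tabs on its upper and lower sides. Its top centre is at scene (386.3,246.2) and top (247.7,177.2). The empty funnel rim centre is at scene (255.5,195.8) and top (403.3,178).

```bash
python3 - <<'E'
from h import *
import pickle
S=pickle.load(open('scene0.pkl','rb'));T=pickle.load(open('top0.pkl','rb'))
for n,a,b in [('handletop',(386.3,246.2),(247.7,177.2)),('funnel',(255.5,195.8),(403.3,178)),('flangeR',(384,253),(250.7,179))]:
    print(n,tri(ray(*S,*a),ray(*T,*b)))
p1=onz(*T,240.5,169.8,.13);p2=onz(*T,254.5,168.2,.13) ;print('tab edge',p1,p2)
p1=onz(*T,174,190,.13);p2=onz(*T,250,178,.13);print('rack line yaw',np.degrees(np.arctan2(*(p2-p1)[1::-1])))
s=S[0];print(s['tcp_pos'],s['eef_rot'])
# camera centre ground
E
```

```text
handletop (array([0.5292199 , 0.12151257, 0.13697291]), np.float64(0.0016978451334750259))
funnel (array([ 0.53713806, -0.1885274 ,  0.08821565]), np.float64(0.0019031515208444661))
flangeR (array([0.52961294, 0.12082979, 0.10340057]), np.float64(0.002378711472441568))
tab edge [0.54456378 0.13588693 0.13      ] [0.54802391 0.10906927 0.13      ]
rack line yaw -80.21490545517405
[0.19601166 0.64544469 0.24464548] [ 1.79907294e+02 -9.30037300e-03 -1.68936927e+01]
```

Heights agree with the text: handle top measures 0.137 (expected 0.139) and the funnel 0.088 (expected 0.090). Next I move over the rack for a wrist view.

Call:
drive_tool --rows '[{"x":0.047,"y":0.04,"spin":0.11,"fingers":1},{"x":0.094,"y":0.081,"spin":0.22,"fingers":1},{"x":0.141,"y":0.121,"spin":0.33,"fingers":1},{"x":0.189,"y":0.162,"spin":0.44,"fingers":1},{"x":0.236,"y":0.202,"spin":0.55,"fingers":1},{"x":0.283,"y":0.243,"spin":0.66,"fingers":1},{"x":0.33,"y":0.283,"spin":0.77,"fingers":1},{"x":0.377,"y":0.324,"spin":0.88,"fingers":1},{"x":0.424,"y":0.364,"spin":0.99,"fingers":1},{"x":0.471,"y":0.405,"spin":1.1,"fingers":1}]'

```text
invalid input
```

Call:
drive_tool --rows '[{"fingers":1},{"fingers":1},{"fingers":1}]'

```text
invalid input
```

```bash
python3 - <<'E'
from h import *
import pickle
s,c=grab('wrist'); save(c,'w1.png'); pickle.dump((s,c),open('w1.pkl','wb'))
print(s['time_s'],s['tcp_pos'],s['eef_rot'],s['joints'],s['qd'].max())
print(proj(s,c,[.5293,.1215,.139]),proj(s,c,[.5293,.1215,.114]))
E
```

```text
0.15 [0.19604333 0.64554017 0.2448413 ] [ 1.79926992e+02 -8.40881006e-03 -1.68938667e+01] [ 8.96167074e+01  2.05817699e+01  6.45447040e-01 -1.34888612e-02
 -7.01360653e+01 -1.65059881e+01] 0.10278855119972016
(np.float64(1245.4422392514973), np.float64(-824.0269007202828)) (np.float64(1094.7861021729618), np.float64(-670.339106177828))
```

View pics/w1.png

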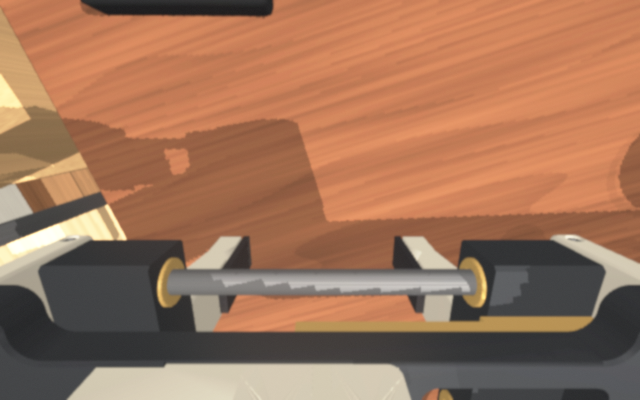

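The call was refused, probably because each row needs every key. The wrist view, still at the start pose, shows the fingers filling rows above about 235, so I should hover about 8 cm to the side of the pin.

Call:
drive_tool --newtons 30 --rows '[{"x":0.044,"y":0.033,"z":0,"spin":0.11,"fingers":1},{"x":0.087,"y":0.067,"z":0,"spin":0.22,"fingers":1},{"x":0.131,"y":0.1,"z":0,"spin":0.33,"fingers":1},{"x":0.174,"y":0.133,"z":0,"spin":0.44,"fingers":1},{"x":0.218,"y":0.167,"z":0,"spin":0.55,"fingers":1},{"x":0.261,"y":0.2,"z":0,"spin":0.66,"fingers":1},{"x":0.305,"y":0.233,"z":0,"spin":0.77,"fingers":1},{"x":0.349,"y":0.267,"z":0,"spin":0.88,"fingers":1},{"x":0.392,"y":0.3,"z":0,"spin":0.99,"fingers":1},{"x":0.436,"y":0.333,"z":0,"spin":1.1,"fingers":1}]'

```text
time_s: 1.45
tcp_pos: [0.5173, 0.199, 0.2457]
eef_rot: [-180.0, 0.0, -80.1]
contact_force: [1.0, 0.6, 0.2]
gripper_width: 0.0876
gripper_force: 0.0
```

Call:
drive_tool --rows '[{"x":0,"y":0,"z":0,"spin":0,"fingers":1},{"x":0,"y":0,"z":0,"spin":0,"fingers":1},{"x":0,"y":0,"z":0,"spin":0,"fingers":1}]'

```text
time_s: 1.82
tcp_pos: [0.5161, 0.2013, 0.2456]
eef_rot: [-180.0, 0.0, -79.8]
contact_force: [0.8, 0.8, -0.4]
gripper_width: 0.0877
gripper_force: 0.0
```

```bash
python3 - <<'E'
from h import *
import pickle
s,c=grab('wrist'); save(c,'w2.png'); pickle.dump((s,c),open('w2.pkl','wb'))
print(s['time_s'],s['tcp_pos'],s['eef_rot'],s['joints'],s['qd'].max())
print(proj(s,c,[.5293,.1215,.139]),proj(s,c,[.5293,.1215,.114]))
E
```

```text
1.825 [0.51610712 0.20131187 0.2455849 ] [-1.79999157e+02  7.36100957e-03 -7.98246340e+01] [ 4.15610752e+01  9.17868484e+00 -1.47521145e+01 -6.39491220e-03
 -6.60646477e+01 -3.13831150e+01] 0.49726862907596237
(np.float64(321.5814910308998), np.float64(115.16088329315734)) (np.float64(321.54176871114504), np.float64(115.54460394430461))
```

View pics/w2.png

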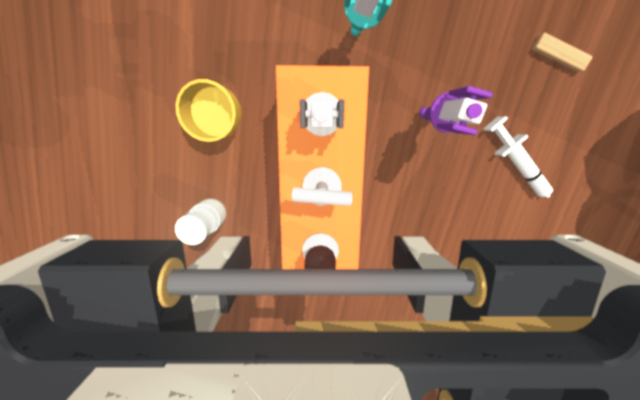

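The wrist view shows the pin at about (322,115), matching the predicted (321.6,115). The tabs at about x=304 and 341 run vertically, so the yaw is right. I'll refine this with a mask.

```bash
python3 - <<'E'
from h import *
import pickle
s,c=pickle.load(open('w2.pkl','rb'))
im=c['pixels'][90:145,290:355].astype(int)
m=(im.max(2)<115)&(im.max(2)-im.min(2)<30)
n,l,st,ce=cv2.connectedComponentsWithStats(m.astype(np.uint8))
for i in range(1,n):
    if st[i,4]>25:
        ys,xs=np.where(l==i); a=cv2.minAreaRect(np.c_[xs,ys].astype(np.float32)); print(st[i],ce[i]+[290,90],a[1:], [onz(s,c,*(ce[i]+[290,90]),z).round(4) for z in(.134,.115)])
# flange outline: white
w=(im.min(2)>140);ys,xs=np.where(w);cx=(xs.min()+xs.max())/2+290;cy=(ys.min()+ys.max())/2+90
print('white',xs.min()+290,xs.max()+290,ys.min()+90,ys.max()+90,onz(s,c,cx,cy,.089))
E
```

```text
white 305 337 91 135 [0.53028457 0.11889324 0.089     ]
```

```bash
python3 - <<'E'
from h import *
import pickle
s,c=pickle.load(open('w2.pkl','rb'))
g=c['pixels'].astype(int)
print(g[112,296:350].tolist())
im=g[90:145,290:355]
m=(im.max(2)<150)&(im.max(2)-im.min(2)<45)
n,l,st,ce=cv2.connectedComponentsWithStats(m.astype(np.uint8))
for i in range(1,n):
    if st[i,4]>25:
        ys,xs=np.where(l==i); print(st[i],ce[i]+[290,90],cv2.minAreaRect(np.c_[xs,ys].astype(np.float32))[1:],[onz(s,c,*(ce[i]+[290,90]),z).round(4) for z in(.134,.115)])
E
```

```text
[[254, 177, 91], [252, 158, 81], [242, 142, 76], [212, 125, 83], [159, 118, 102], [140, 126, 119], [140, 131, 125], [140, 129, 124], [143, 133, 128], [197, 188, 179], [246, 243, 237], [252, 251, 248], [252, 250, 247], [245, 242, 236], [227, 222, 214], [229, 220, 215], [244, 236, 234], [249, 244, 241], [252, 250, 247], [254, 253, 252], [254, 254, 253], [254, 254, 253], [254, 254, 253], [254, 254, 252], [254, 254, 252], [254, 254, 252], [254, 254, 252], [254, 253, 252], [254, 253, 252], [254, 253, 252], [254, 254, 252], [254, 254, 252], [254, 254, 253], [254, 254, 253], [255, 254, 254], [254, 253, 253], [252, 250, 248], [252, 251, 248], [252, 252, 249], [249, 247, 243], [229, 226, 219], [187, 183, 175], [142, 138, 132], [121, 116, 113], [126, 122, 119], [131, 127, 123], [142, 129, 122], [193, 136, 111], [248, 160, 97], [255, 186, 95], [255, 197, 97], [255, 198, 98], [255, 198, 98], [255, 197, 98]]
[ 11  11   7  26 140] [303.31428571 113.73571429] ((25.0, 6.0), 90.0) [array([0.5448, 0.123 , 0.134 ]), array([0.546 , 0.1229, 0.115 ])]
[ 46  11   7  26 147] [339.39455782 113.76870748] ((25.0, 6.0), 90.0) [array([0.5146, 0.1177, 0.134 ]), array([0.5135, 0.1171, 0.115 ])]
```

Both views give the pin at (0.530,0.1205). I move over it, then descend to TCP z 0.116.

Call:
drive_tool --rows '[{"x":0.05,"y":0.001,"z":0,"spin":0,"fingers":1},{"x":0.0815,"y":0.001,"z":0,"spin":0,"fingers":1},{"x":0.0815,"y":0.001,"z":0.02,"spin":0,"fingers":1},{"x":0.0815,"y":0.001,"z":0.05,"spin":0,"fingers":1},{"x":0.0815,"y":0.001,"z":0.08,"spin":0,"fingers":1},{"x":0.0815,"y":0.001,"z":0.105,"spin":0,"fingers":1},{"x":0.0815,"y":0.001,"z":0.12,"spin":0,"fingers":1},{"x":0.0815,"y":0.001,"z":0.129,"spin":0,"fingers":1},{"x":0.0815,"y":0.001,"z":0.129,"spin":0,"fingers":1},{"x":0.0815,"y":0.001,"z":0.129,"spin":0,"fingers":1}]'

```text
time_s: 3.12
tcp_pos: [0.5303, 0.1204, 0.1174]
eef_rot: [-179.9, 0.0, -79.9]
contact_force: [0.7, 0.5, -0.0]
gripper_width: 0.0876
gripper_force: 0.0
```

```bash
python3 - <<'E'
from h import *
s,c=grab('wrist'); save(c,'w3.png'); print(s['tcp_pos'],s['eef_rot'],s['contact_force'])
E
```

```text
[0.53034679 0.12043954 0.11735824] [-1.79927663e+02  1.85631687e-02 -7.98980844e+01] [ 0.71902127  0.54083438 -0.0232815 ]
```

View pics/w3.png

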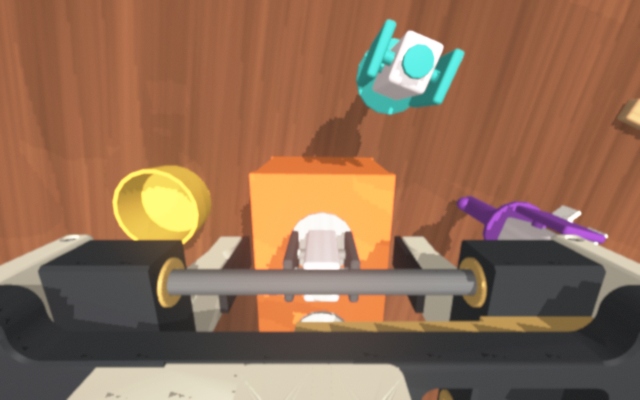

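The pin (handle at about (322,260), tabs at x 290 and 352) sits centred between the pads, at x about 200 to 245 and 397 to 445. Closing with 35 N.

Call:
drive_tool --newtons 35 --rows '[{"x":0,"y":0,"z":0.001,"spin":0,"fingers":-1},{"x":0,"y":0,"z":0.001,"spin":0,"fingers":-1},{"x":0,"y":0,"z":0.001,"spin":0,"fingers":-1},{"x":0,"y":0,"z":0.001,"spin":0,"fingers":-1},{"x":0,"y":0,"z":0.001,"spin":0,"fingers":-1},{"x":0,"y":0,"z":0.001,"spin":0,"fingers":-1},{"x":0,"y":0,"z":0.001,"spin":0,"fingers":-1},{"x":0,"y":0,"z":0.001,"spin":0,"fingers":-1}]'

```text
time_s: 4.18
tcp_pos: [0.53, 0.1202, 0.1158]
eef_rot: [-180.0, 0.0, -79.9]
contact_force: [-0.8, 0.8, 2.6]
gripper_width: 0.0289
gripper_force: 35.0
```

Width 29 mm at 35 N means the tabs are squeezed. Lifting slowly.

Call:
drive_tool --rows '[{"x":0,"y":0,"z":-0.01,"spin":0,"fingers":-1},{"x":0,"y":0,"z":-0.025,"spin":0,"fingers":-1},{"x":0,"y":0,"z":-0.04,"spin":0,"fingers":-1},{"x":0,"y":0,"z":-0.055,"spin":0,"fingers":-1},{"x":0,"y":0,"z":-0.07,"spin":0,"fingers":-1},{"x":0,"y":0,"z":-0.085,"spin":0,"fingers":-1},{"x":0,"y":0,"z":-0.1,"spin":0,"fingers":-1},{"x":0,"y":0,"z":-0.115,"spin":0,"fingers":-1},{"x":0,"y":0,"z":-0.12,"spin":0,"fingers":-1},{"x":0,"y":0,"z":-0.12,"spin":0,"fingers":-1}]'

```text
time_s: 5.42
tcp_pos: [0.5299, 0.1202, 0.2357]
eef_rot: [-180.0, 0.0, -79.9]
contact_force: [0.3, -0.6, -1.5]
gripper_width: 0.0292
gripper_force: 35.0
```

Call:
drive_tool --rows '[{"x":0.02,"y":0.004,"z":0,"spin":0,"fingers":-1},{"x":0.05,"y":0.011,"z":0,"spin":0,"fingers":-1},{"x":0.085,"y":0.019,"z":0,"spin":0,"fingers":-1},{"x":0.12,"y":0.027,"z":0,"spin":0,"fingers":-1},{"x":0.155,"y":0.034,"z":0,"spin":0,"fingers":-1},{"x":0.185,"y":0.041,"z":0,"spin":0,"fingers":-1},{"x":0.205,"y":0.045,"z":0,"spin":0,"fingers":-1},{"x":0.215,"y":0.047,"z":0,"spin":0,"fingers":-1},{"x":0.215,"y":0.047,"z":0,"spin":0,"fingers":-1},{"x":0.215,"y":0.047,"z":0,"spin":0,"fingers":-1}]'

```text
time_s: 6.68
tcp_pos: [0.5212, -0.0994, 0.2354]
eef_rot: [180.0, 0.0, -79.9]
contact_force: [-0.2, 0.1, -2.1]
gripper_width: 0.0289
gripper_force: 35.0
```

```bash
python3 - <<'E'
from h import *
import pickle
s,c=grab('wrist'); save(c,'w4.png'); pickle.dump((s,c),open('w4.pkl','wb')); print(s['tcp_pos'],s['eef_rot'],s['gripper_width'])
print(proj(s,c,[.5371,-.1885,.09]))
T=grab('top');save(T[1],'t4.png');pickle.dump(T,open('t4.pkl','wb'))
E
```

```text
[ 0.52120386 -0.09940987  0.23542061] [ 1.79989691e+02  6.10508234e-03 -7.99045378e+01] 0.028902956126305418
(np.float64(320.29018558901987), np.float64(105.21604830733284))
```

View pics/w4.png

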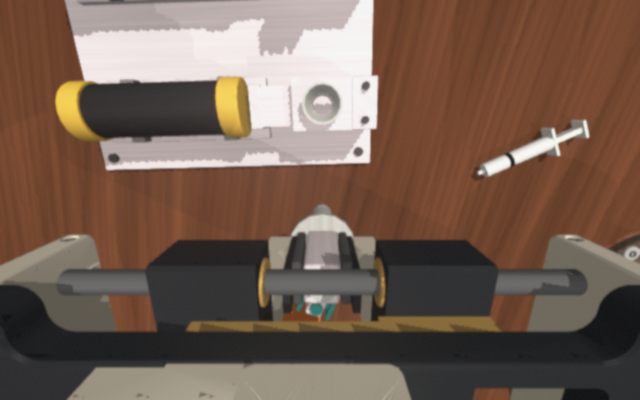

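The wrist view shows the funnel rim at about (321,103), close to the predicted (320,105). The held pin's nose tip is at about (322,208). I'll fit both.

```bash
python3 - <<'E'
from h import *
import pickle
s,c=pickle.load(open('w4.pkl','rb'))
im=c['pixels']; k=6
cr=im[78:130,292:350]; big=cv2.resize(cr,None,fx=k,fy=k,interpolation=cv2.INTER_CUBIC)
g=cv2.cvtColor(big,cv2.COLOR_RGB2GRAY)
h=cv2.HoughCircles(cv2.GaussianBlur(g,(0,0),3),cv2.HOUGH_GRADIENT,1,20,param1=60,param2=18,minRadius=70,maxRadius=150)
for x,y,R in h[0][:5]:
    u,v=(x+.5)/k-.5+292,(y+.5)/k-.5+78; d=onz(s,c,u,v,.09); print(u,v,R/k,d)
nz=im[195:240,300:345]; big2=cv2.resize(nz,(348,312),interpolation=cv2.INTER_CUBIC)
cv2.imwrite('pics/crop5.png',np.hstack([big,big2])[:,:,::-1])
Rt=Ro.from_euler('xyz',s['eef_rot'],degrees=True).as_matrix(); t=np.array(s['tcp_pos'])
for dx in(-.003,0,.003): print(dx,proj(s,c,t+Rt@[dx,0,.1]),proj(s,c,t+Rt@[dx+.008,0,.092]))
print('mm/px',.34/281*1)
E
```

```text
321.5 101.166664 17.550001 [ 0.53659861 -0.19229482  0.09      ]
-0.003 (np.float64(320.3767126248002), np.float64(213.05685786032234)) (np.float64(320.33823726703673), np.float64(207.20998749567522))
0 (np.float64(320.3716086704026), np.float64(209.87359755185324)) (np.float64(320.33278722342226), np.float64(203.87509919316693))
0.003 (np.float64(320.36646990396525), np.float64(206.66862549283638)) (np.float64(320.32729847276175), np.float64(200.5165260021842))
mm/px 0.001209964412811388
```

View pics/crop5.png

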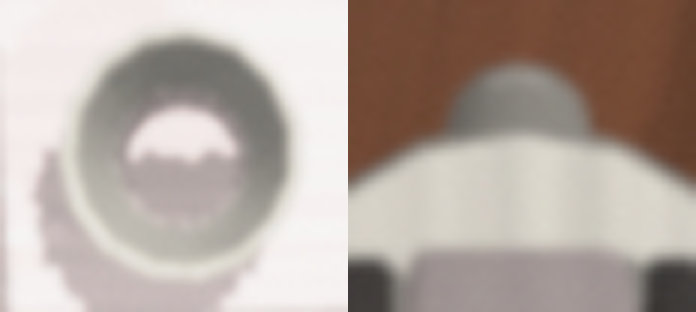

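The fit by eye on the enlarged crop gives the rim centre at (321.3,103.6). The shank's upper edge is at (322.1,203.7), so the pin hangs straight (dx about 0), with its nose about 1.5 mm to +y of the tool axis.

```bash
python3 - <<'E'
from h import *
import pickle
s,c=pickle.load(open('w4.pkl','rb'))
Rt=Ro.from_euler('xyz',s['eef_rot'],degrees=True).as_matrix(); t=np.array(s['tcp_pos'])
p=onz(s,c,321.3,103.6,.09); n=onz(s,c,322.1,203.7,t[2]-.093)
print(p, 'funnel tool',Rt.T@(p-t),'nose edge tool',Rt.T@(n-t))
print('two-view funnel tool',Rt.T@(np.array([.5371,-.1885,.0882])-t))
E
```

```text
[ 0.53640381 -0.19010604  0.09      ] funnel tool [0.09197181 0.00090725 0.14541098] nose edge tool [0.00785643 0.00152052 0.09299944]
two-view funnel tool [ 9.05128556e-02 -6.00060646e-05  1.47210959e-01]
```

Call:
drive_tool --rows '[{"x":0.03,"y":0,"z":0,"spin":0,"fingers":-1},{"x":0.06,"y":0,"z":0,"spin":0,"fingers":-1},{"x":0.082,"y":0,"z":0,"spin":0,"fingers":-1},{"x":0.0915,"y":0,"z":0,"spin":0,"fingers":-1},{"x":0.0915,"y":0,"z":0,"spin":0,"fingers":-1},{"x":0.0915,"y":0,"z":0.01,"spin":0,"fingers":-1},{"x":0.0915,"y":0,"z":0.025,"spin":0,"fingers":-1},{"x":0.0915,"y":0,"z":0.037,"spin":0,"fingers":-1},{"x":0.0915,"y":0,"z":0.045,"spin":0,"fingers":-1},{"x":0.0915,"y":0,"z":0.045,"spin":0,"fingers":-1}]'

```text
time_s: 8.02
tcp_pos: [0.5369, -0.1898, 0.1897]
eef_rot: [179.9, 0.0, -79.9]
contact_force: [2.2, 0.1, -2.6]
gripper_width: 0.0292
gripper_force: 35.0
```

Call:
drive_tool --rows '[{"x":0,"y":0,"z":0.005,"spin":0,"fingers":-1},{"x":0,"y":0,"z":0.01,"spin":0,"fingers":-1},{"x":0,"y":0,"z":0.014,"spin":0,"fingers":-1},{"x":0,"y":0,"z":0.018,"spin":0,"fingers":-1},{"x":0,"y":0,"z":0.022,"spin":0,"fingers":-1},{"x":0,"y":0,"z":0.022,"spin":0,"fingers":-1}]'

```text
time_s: 8.78
tcp_pos: [0.537, -0.1898, 0.1682]
eef_rot: [180.0, 0.0, -79.9]
contact_force: [-0.5, 0.9, -1.3]
gripper_width: 0.0291
gripper_force: 35.0
```

The nose is already below the funnel throat with no side force. I continue down.

Call:
drive_tool --rows '[{"x":0,"y":0,"z":0.004,"spin":0,"fingers":-1},{"x":0,"y":0,"z":0.008,"spin":0,"fingers":-1},{"x":0,"y":0,"z":0.012,"spin":0,"fingers":-1},{"x":0,"y":0,"z":0.016,"spin":0,"fingers":-1},{"x":0,"y":0,"z":0.02,"spin":0,"fingers":-1},{"x":0,"y":0,"z":0.024,"spin":0,"fingers":-1},{"x":0,"y":0,"z":0.028,"spin":0,"fingers":-1},{"x":0,"y":0,"z":0.032,"spin":0,"fingers":-1},{"x":0,"y":0,"z":0.032,"spin":0,"fingers":-1}]'

```text
time_s: 9.9
tcp_pos: [0.537, -0.1899, 0.1362]
eef_rot: [180.0, 0.0, -79.9]
contact_force: [0.4, 0.2, -2.6]
gripper_width: 0.0289
gripper_force: 35.0
```

Call:
drive_tool --rows '[{"x":0,"y":0,"z":0.004,"spin":0,"fingers":-1},{"x":0,"y":0,"z":0.008,"spin":0,"fingers":-1},{"x":0,"y":0,"z":0.011,"spin":0,"fingers":-1},{"x":0,"y":0,"z":0.013,"spin":0,"fingers":-1},{"x":0,"y":0,"z":0.0145,"spin":0,"fingers":-1},{"x":0,"y":0,"z":0.0145,"spin":0,"fingers":-1},{"x":0,"y":0,"z":0.0145,"spin":0,"fingers":-1}]'

```text
time_s: 10.78
tcp_pos: [0.5373, -0.1899, 0.1222]
eef_rot: [-180.0, -0.0, -79.9]
contact_force: [-0.3, 0.0, -1.7]
gripper_width: 0.0294
gripper_force: 35.0
```

Call:
drive_tool --rows '[{"x":0,"y":0,"z":0.001,"spin":0,"fingers":-1},{"x":0,"y":0,"z":0.002,"spin":0,"fingers":-1},{"x":0,"y":0,"z":0.002,"spin":0,"fingers":-1}]'

```text
time_s: 11.15
tcp_pos: [0.5374, -0.1899, 0.1207]
eef_rot: [-180.0, -0.0, -79.9]
contact_force: [-2.7, 1.2, 4.7]
gripper_width: 0.0293
gripper_force: 35.0
```

Contact appears at TCP z 0.1207, as predicted for the flange on the rim. I release by opening fully, then retreat upward.

Call:
drive_tool --rows '[{"x":0,"y":0,"z":0,"spin":0,"fingers":-1},{"x":0,"y":0,"z":0,"spin":0,"fingers":1},{"x":0,"y":0,"z":0,"spin":0,"fingers":1},{"x":0,"y":0,"z":0,"spin":0,"fingers":1},{"x":0,"y":0,"z":0,"spin":0,"fingers":1},{"x":0,"y":0,"z":0,"spin":0,"fingers":1},{"x":0,"y":0,"z":0,"spin":0,"fingers":1},{"x":0,"y":0,"z":0,"spin":0,"fingers":1},{"x":0,"y":0,"z":0,"spin":0,"fingers":1}]'

```text
time_s: 12.28
tcp_pos: [0.5373, -0.1899, 0.1201]
eef_rot: [-180.0, -0.0, -79.9]
contact_force: [0.0, -0.3, 0.1]
gripper_width: 0.0872
gripper_force: 0.0
```

Call:
drive_tool --rows '[{"x":0,"y":0,"z":-0.01,"spin":0,"fingers":1},{"x":0,"y":0,"z":-0.03,"spin":0,"fingers":1},{"x":0,"y":0,"z":-0.06,"spin":0,"fingers":1},{"x":0,"y":0,"z":-0.09,"spin":0,"fingers":1},{"x":0,"y":0,"z":-0.115,"spin":0,"fingers":1},{"x":-0.04,"y":0,"z":-0.115,"spin":0,"fingers":1},{"x":-0.08,"y":0,"z":-0.115,"spin":0,"fingers":1},{"x":-0.09,"y":0,"z":-0.115,"spin":0,"fingers":1},{"x":-0.09,"y":0,"z":-0.115,"spin":0,"fingers":1}]'

```text
time_s: 13.4
tcp_pos: [0.5217, -0.1009, 0.2358]
eef_rot: [-179.9, -0.0, -79.8]
contact_force: [0.2, -0.6, -0.1]
gripper_width: 0.088
gripper_force: 0.0
```

```bash
python3 - <<'E'
from h import *
s,c=grab('wrist'); S=grab('scene')
a=cv2.resize(c['pixels'][60:150,260:380],(400,300)); b=cv2.resize(S[1]['pixels'][150:240,195:315],(400,300))
cv2.imwrite('pics/fin.png',np.hstack([a,b])[:,:,::-1])
print(s['tcp_pos'],s['contact_force'],s['gripper_width'],proj(s,c,[.5371,-.1899,.144]),proj(*S,[.5371,-.1899,.144]),proj(*S,[.5371,-.1899,.094]))
E
```

```text
[ 0.52169033 -0.10085694  0.23580983] [ 0.16328681 -0.60781661 -0.14785009] 0.08804783348253271 (np.float64(321.0133934000694), np.float64(102.11881030957713)) (np.float64(249.92516335322807), np.float64(181.7527089607839)) (np.float64(254.11693178698155), np.float64(194.12496615961987))
```

View pics/fin.png

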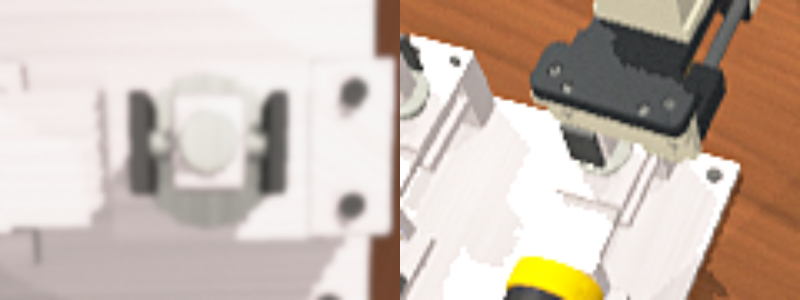

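The final crop shows the pin upright and concentric on the funnel. Its handle top is at wrist pixel (322,102), against a predicted (321,102). The tabs are sprung out to about 38–40 mm overall, and the gripper is clear.

```bash
python3 -c "
from plant import r; print(r.close_job())"
```

```text
the job is handed in; nothing more can be done
None
```

I handed the job in at about 13.5 s of the 42 s allowed: by camera the ball-lock pin stands upright and fully home in the unpinned carrier with its tabs released and the gripper clear, but the balls below the lug can't be seen and no verdict came back.

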